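# Hang the climate gauge in the culture cabinet

## Task

Take the climate gauge by its orange stem, reach down through the open hatch of the small clear culture cabinet without touching the hatch's white frame, and hang the gauge's steel lip over the blue hook tongue inside, its lip behind the tongue. Feel for the tongue and push the gauge gently down until it has snapped past the white spring roller and sits fully home with the red pin pressed in; then let go, leaving it hanging upright and the bottle, dish and tube rack where they are.

Things in the scene. Friction and masses are not known exactly. Their poses are not given: they have to be found in the camera images.
- gauge: Climate gauge, about 0.2 kg, standing upright. Origin: underside, below the stem's middle; z up, +x to its back (the lip's side). White housing x -19 to +7, 60 mm wide (y), 50 mm high. Orange stem x -7 to +7, 20 mm wide (y), z 50 to 140. Steel hanger, 20 mm wide, leaves the stem's back at z 86 to 92 and turns down into the lip.
- gauge_grip (a point): Where to grip: middle of the orange stem, z 118 in the gauge's frame, fingers closing across the stem's 20 mm (along the gauge's y); the hanger begins 26 mm below.
- gauge_lip (a point): Centre of the lip's thick round end, a bar along y of 7 mm diameter, at x 17.5, z 66 of the gauge (so x 14 to 21, lowest point z 62.5). The slot between the stem's back (x 7) and the lip (x 14) is 7 mm wide; its roof is at z 86. The tongue goes into this slot until its top meets the roof.
- cabinet: Clear-walled cabinet fixed to the bench, 158 (x) by 190 (y) by 138 mm high. Origin: centre of its underside, z up, +x towards its back. In its top, centred, is the hatch opening: x -54 to +54, y -70 to +70. The hook tongue stands inside, its broad front face looking to -x; the space in front of it is empty down to the floor at z 8.
- hook: Two dark posts at the cabinet's back (x 64 to 72, z 8 to 123, cabinet's origin and axes). They carry tongue, roller and pin but do not tell where these are clamped. The tongue gives like a spring, 3.5 N per mm downwards (stop at 10 mm), 3 N per mm along x. 12 to 15 N of push down is surely home; over 20 N is too much (30 N in all with the roller's squeeze).
- tongue_nominal (a point): NOMINAL middle of the tongue's top edge (cabinet x 22, z 115). Blue flat tongue, 4 mm thick (x), 30 wide (y), 67 tall, top edge free. The real one was clamped by hand up to 9 mm off in x and 9 mm in z, either way, new each time, not measured: find it by touch (for example its front face with the lip), then cross over its top and pin and let the lip down behind.
- roller_nominal (a point): NOMINAL axis of the white spring roller behind the tongue (12 mm diameter, along y, 12.5 mm behind the tongue's middle, 14 mm below its top); it is clamped off together with the tongue. It narrows the gap behind the tongue to 4.5 mm; the lip's 7 mm bar must be pushed past it with some 5 to 10 N, more than the gauge's weight; then it holds the lip.
- frame: White frame round the hatch, part of the cabinet, with the cabinet's origin and axes. Bars 25 mm wide and 10 mm thick (z 128 to 138). Nothing may touch it.
- home_pin (a joint): Small red pin in the tongue's top edge, sticking out 4 mm above it: 0 = out, about 0.004 m = pushed in by the slot's roof, the gauge fully home on the tongue (over 0.003 counts).
- bottle: Round glass bottle with a blue cap, 56 mm diameter, 130 mm high, origin at its underside. Leave alone.
- dish: Closed clear culture dish with green content, 90 mm diameter, 14 mm high, origin at its underside. Leave alone.
- tube_rack: White rack of ten capped tubes, 50 mm (x) by 116 mm (y), 106 mm high, origin at its underside. Leave alone.

How it is judged (in metres and radians):
On the way, in this order (a step that is already met when the one before it is completed fails the run):
1. the gauge is lifted clear of the bench (height (world z) of gauge above 0.06 m), for 0.1 s.
2. the gauge's housing is inside the cabinet, let down through the hatch (z of gauge in the frame of cabinet below 0.075 m and x of gauge in the frame of cabinet between -0.054 and 0.054 m and y of gauge in the frame of cabinet between -0.04 and 0.04 m), for 0.1 s.
At the end, for the whole second after the job is handed in: The gauge hangs by its lip on the tongue in the cabinet, fully home (red pin in by over 3 mm), its stem within 12 mm of the middle in y and -8 to +28 mm in x, its underside 16 to 40.5 mm above the cabinet's (any tongue position), upright within 0.2 rad, at rest and released (value of joint home_pin above 0.003 m and z of gauge in the frame of cabinet between 0.016 and 0.0405 m and x of gauge in the frame of cabinet between -0.008 and 0.028 m and y of gauge in the frame of cabinet between -0.012 and 0.012 m and contact force between gauge and hook above 0.5 N and angle between gauge's own z axis and vertical below 0.2 rad and linear speed of gauge below 0.02 m/s and not (contact force between gauge and the fingers above 0.1 N)); the robot touches nothing.
It fails at once if the white hatch frame is touched (over 0.5 N) (contact force between frame and anything else above 0.5 N).
It fails at once if the hook is loaded with more than 30 N, all its contacts added up (contact force between hook and anything else above 30 N).
It fails at once if the bottle is moved more than 15 mm (distance of bottle from where it was at the start of the episode above 0.015 m).
It fails at once if the dish is moved more than 15 mm (distance of dish from where it was at the start of the episode above 0.015 m).
It fails at once if the tube rack is moved more than 15 mm (distance of tube_rack from where it was at the start of the episode above 0.015 m).
It also fails if it takes over 48 s, if anything falls off the work surface, if the arm or the gripper's body presses on something with over 40 N, if the wrist force passes 120 N, or if a joint passes its speed limit or range.

## Robot

A 6-joint arm with a two-finger parallel gripper is mounted at the origin on the work surface. World frame = base frame: x ahead of the robot, y to its left, z up, the work surface at z = 0. Lengths are in mm, angles in rad, forces in N, time in s.
With the tool pointing down it reaches from about 325 to 875 mm from the base axis. Payload 4.4 kg.
Tool frame: the origin (TCP) lies midway between the tips of the shut fingers; the grasp point (between the pads) lies 19 mm behind it; z points along the fingers, y is the line along which they close (so a half turn about z gives the same grasp; the last joint's range is limited). The gripper opens to 85 mm and grips with 20 to 120 N. Pads are 22 mm wide; open, the fingers measure 114 mm over their backs; the gripper's body (76 mm by 85 mm) begins 54 mm behind the grasp point. The pads swing forward as they close: fully open they stand 13 mm farther back than shut.
Start: joints at [0.974, 0.207, 1.542, -0, 1.393, -0.15], TCP at [248.456, 518.552, 207.982] pointing down, gripper open.
Joint ranges: [-2.73, 2.73], [-0.86, 2.22], [0.23, 2.46], [-1.11, 4.25], [0.08, 2.63], [-2.82, 2.82]. Speed limits (rad/s): [2.79, 2.79, 3.14, 3.14, 3.14, 3.14].

## Interface

Orientations are given as a rotation vector (axis times angle).
In Python, from rig import arm gives the robot as it stands. The module is installed in compiled form; this text tells all that it offers. Calls block until the motion is done:
- arm.reach(position, orientation): joint-space move of the TCP to a pose.
- arm.movel(position, rotation=None, v=150, max_force=None): straight line of the TCP; rotation=None keeps the orientation; v is the mean speed in mm/s. With max_force (N) it stops when the force on the tool has changed by that much, and returns True; else False.
- arm.move_j(angles): joint-space move.
- arm.grip(opening): opening from 0.0 (shut) to 1.0 (fully open); the grip force is fixed at half the most; returns when the fingers have stopped.
- arm.sleep(seconds).
- arm.solve_ik(position, orientation): joint angles nearest the present ones, or None.
- arm.get_image(name): name is "side" or "top"; returns the picture (400x640x3 uint8, blue, green, red); there is no depth.
- arm.camera_model(name): a dict with "camera_matrix" (3x3 intrinsics, pixels), "k1" (the pictures are not rectified: a ray, as slopes to the right and down, at radius r is drawn at 1 + k1 r^2 times it, then the intrinsics apply), "xyz" and "attitude" of the camera in the world. Camera axes: x right, y down, z forward; pixel columns grow to the right and rows downward; lengths in mm; the calibration is good to about 2 mm. A picture is of the moment at which its call begins. camera_model takes no time and is no camera call.
A pose or a line that the arm cannot do raises arm.Unreachable and nothing moves.
- arm.finish_job(): hands the job in; it is judged then, once.
Readings, each from a call of its own:
- arm.read_time_s(): time.
- arm.read_qpos(): joint angles.
- arm.read_joint_velocities(): joint speeds.
- arm.read_joint_torque(): joint torques, N m.
- arm.read_eef_pos(): TCP position.
- arm.read_tool_rot(): TCP orientation.
- arm.read_force(): force on the tool from outside, world axes, zero at the start.
- arm.read_torque(): the same for the moment, N m.
- arm.read_width(): opening from 0.0 (shut) to 1.0 (fully open).
- arm.read_grip_force(): force on a finger pad.
Only numpy, scipy, OpenCV 4.12 (cv2) and the standard library are available. Lean on these libraries where they do the work, as an engineer would, in place of code of your own. Each camera call takes 0.05 s, during which the arm holds its last target. There are 200 camera calls.

## Working session

There is one attempt and no reset: what is moved stays moved. The work goes in short steps, each a Python script; the robot and the scene stay as the last script left them, time stands still between calls to the robot, and variables do not carry over. Pictures are saved under pics/ and viewed, at most 10 in all, crops included, and the job is handed in when it is done.

```bash
mkdir -p pics
python3 - <<'E'
from rig import arm
import cv2
for n in("side","top"):
    cv2.imwrite(f"pics/{n}0.png",arm.get_image(n)); print(n,arm.camera_model(n))
print(arm.read_tool_rot(),arm.read_time_s(),arm.read_force())
E
```

```text
side {'camera_matrix': array([[448.79917185,   0.        , 319.84842154],
       [  0.        , 448.79917185, 190.91513176],
       [  0.        ,   0.        ,   1.        ]]), 'k1': -0.1268189481056875, 'xyz': array([182.20595098, 387.18224963, 814.49875592]), 'attitude': array([-0.91100033,  2.56346915, -1.00532887])}
top {'camera_matrix': array([[367.33667283,   0.        , 320.35320779],
       [  0.        , 367.33667283, 203.37875813],
       [  0.        ,   0.        ,   1.        ]]), 'k1': -0.034451046680598965, 'xyz': array([ 429.94588688, -126.03541157, 1049.37129395]), 'attitude': array([-2.08914895,  2.14917369, -0.19596651])}
[-0.69584679 -3.06277727  0.00316757] 0.1 [0.20052183 0.07769551 0.02613416]
```

View pics/side0.png

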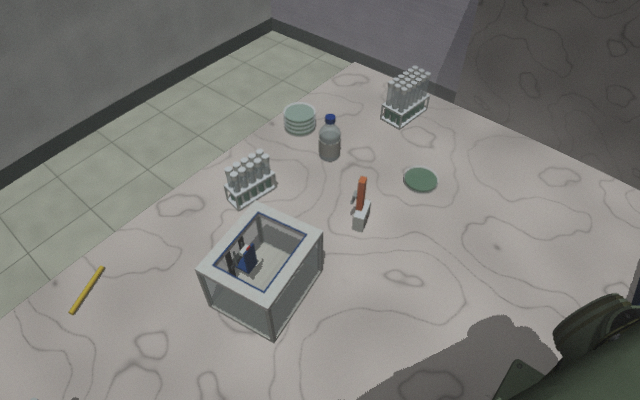

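View pics/top0.png

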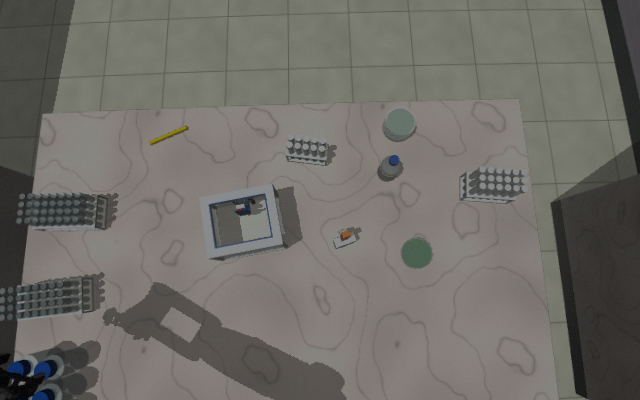

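The side view shows the cabinet hatch around (262,255), the gauge stem at (361,193) and the dish at (420,180). In the top view the cabinet is at (243,222), the gauge at (346,237), the bottle at (390,167) and the dish at (417,253). I'll enlarge the cabinet and gauge areas.

Run:
```python
import cv2,numpy as np
s=cv2.imread("pics/side0.png");t=cv2.imread("pics/top0.png")
cv2.imwrite("pics/c1.png",cv2.resize(s[165:345,190:390],None,fx=3.3,fy=3.3,interpolation=cv2.INTER_CUBIC))
cv2.imwrite("pics/c2.png",cv2.resize(t[175:270,190:370],None,fx=4.4,fy=4.4,interpolation=cv2.INTER_CUBIC))
```

```text
(no output)
```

View pics/c1.png

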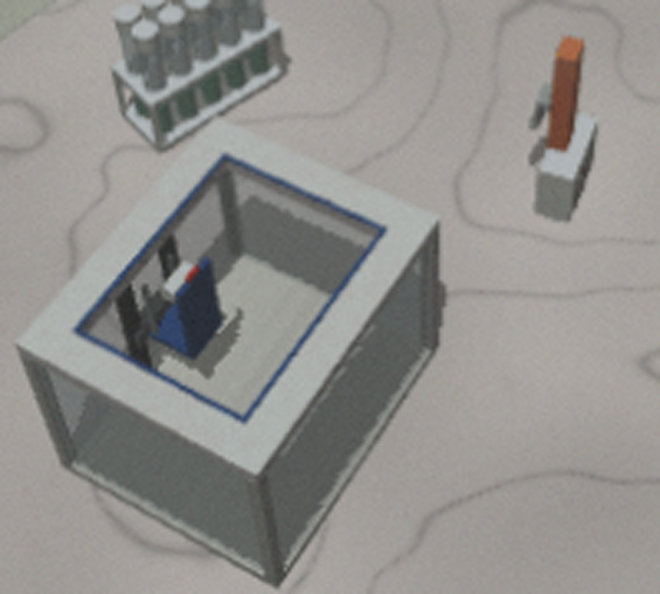

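View pics/c2.png

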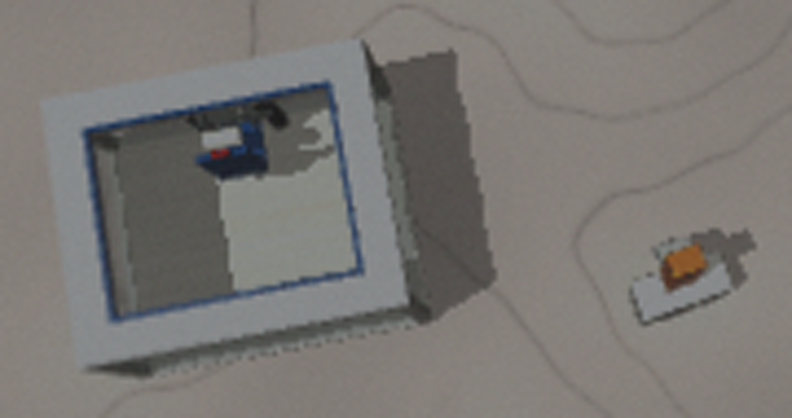

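```bash
cat > h.py <<'E'
import numpy as np,cv2
from scipy.spatial.transform import Rotation as R
from rig import arm
def ray(n,uv):
    m=arm.camera_model(n);uv=np.asarray(uv,float).reshape(-1,1,2)
    x=cv2.undistortPoints(uv,m['camera_matrix'],np.array([m['k1'],0,0,0,0.])).reshape(-1,2)
    d=np.c_[x,np.ones(len(x))]@R.from_rotvec(m['attitude']).as_matrix().T
    return m['xyz'],d
def plane(n,uv,z):
    c,d=ray(n,uv);return (c+d*((z-c[2])/d[:,2])[:,None])
def tri(a,b):
    A=[];B=[]
    for n,p in(("side",a),("top",b)):
        c,d=ray(n,p);d=d[0]/np.linalg.norm(d);P=np.eye(3)-np.outer(d,d);A.append(P);B.append(P@c)
    x=np.linalg.lstsq(np.vstack(A),np.hstack(B),rcond=None)[0]
    return x,[np.linalg.norm(A[i]@x-B[i]) for i in(0,1)]
def rect(n,mask,z):
    v,u=np.nonzero(mask);p=plane(n,np.c_[u,v],z)[:,:2].astype(np.float32);return cv2.minAreaRect(p)
S=lambda p:np.array(p)/3.3+[190-.35,165-.35]
T=lambda p:np.array(p)/4.4+[190-.39,175-.39]
E
python3 - <<'E'
from h import *
np.set_printoptions(precision=1,suppress=True)
s=cv2.imread("pics/side0.png");t=cv2.imread("pics/top0.png")
oS=S([(18,345),(222,122),(440,220),(262,475)]);oT=T([(42,100),(362,40),(408,305),(85,370)])
iS=S([(80,330),(225,157),(385,230),(245,420)]);iT=T([(87,130),(330,85),(362,270),(112,320)])
for n,o in(("side",oS),("top",oT),("side",iS),("top",iT)):
    p=plane(n,o,138)[:,:2];print(n,p.tolist(),p.mean(0),cv2.minAreaRect(p.astype(np.float32)))
for n,im,(x0,x1,y0,y1) in(("side",s,(190,330,200,320)),("top",t,(195,300,180,265))):
    hsv=cv2.cvtColor(im,cv2.COLOR_BGR2HSV)
    m=np.zeros(hsv.shape[:2],np.uint8);m[y0:y1,x0:x1]=cv2.inRange(hsv,(100,90,50),(130,255,255))[y0:y1,x0:x1]
    print(n,"blue",m.astype(bool).sum(),rect(n,m,138))
    o=cv2.inRange(hsv,(3,120,60),(18,255,255));v,u=np.nonzero(o);print("orange",len(u),u.min(),u.max(),v.min(),v.max())
    r=cv2.inRange(hsv,(0,150,60),(3,255,255))|cv2.inRange(hsv,(172,120,60),(180,255,255));r[:y0]=0;r[y1:]=0;r[:,:x0]=0;r[:,x1:]=0
    v,u=np.nonzero(r);print("red",len(u),u.mean(),v.mean())
    b=hsv[...,2]*(o>0)
    print(b[v.min() if 0 else np.nonzero(o)[0].min():np.nonzero(o)[0].max()+1,np.nonzero(o)[1].min():np.nonzero(o)[1].max()+1])
print("pin",tri(S((193,270)),T((220,153))))
print("stemtop",tri(S((571,45)),T((687,260))))
print("hous T",plane("top",T([(630,298),(645,325),(732,290),(716,262)]),50).tolist())
print("hous S",plane("side",S([(536,175),(572,185),(596,120)]),50).tolist())
E
```

```text
side [[627.1490094100353, 188.97308832241868], [654.1036303343124, 2.826032472961515], [504.1232497296211, -22.748763276012028], [471.84862157722137, 160.80859699705417]] [564.3  82.5] ((565.7040405273438, 82.72606658935547), (157.83131408691406, 188.00245666503906), 9.972301483154297)
top [[629.7702452035885, 185.11958874378757], [659.9139890326617, -1.017305476901413], [505.5493007926093, -26.52582390206544], [473.9534288977003, 155.54533081701175]] [567.3  78.3] ((566.9253540039062, 79.1755142211914), (158.55369567871094, 188.56089782714844), 9.383237838745117)
side [[608.2909554711612, 160.55293593839886], [633.1245239264324, 21.655889417022195], [523.9686934992773, 2.7458940259610927], [500.3791323688665, 143.23901540460756]] [566.4  82. ] ((566.79931640625, 82.16437530517578), (110.78019714355469, 142.4597625732422), 9.531371116638184)
top [[611.2787380083095, 158.27066340766777], [633.6867378569748, 17.584252509276766], [526.0198083253838, -0.6436755525828488], [501.57047366682895, 140.93683252628455]] [568.1  79. ] ((567.71240234375, 78.73433685302734), (111.06913757324219, 1
[... 2142 characters left out ...]
 139 131 129 125  89   0]
 [ 82  90   0 124  91   0   0   0   0]
 [ 80  78  80   0   0   0   0   0   0]
 [  0  80   0   0   0   0   0   0   0]]
pin (array([599.,  85., 121.]), [np.float64(0.3476149906448404), np.float64(0.34761499064510054)])
stemtop (array([ 526.5, -184.4,  139.4]), [np.float64(0.14806887736080118), np.float64(0.14806887736105293)])
hous T [[513.3301556483211, -154.06232982648064, 50.0], [496.4843291448591, -162.72759760725842, 50.0], [516.4532437545428, -217.1889103157093, 50.0], [534.0629569733568, -208.0658098228733, 50.0]]
hous S [[519.9987301344585, -145.98171108548468, 50.0], [496.3425354644901, -154.16509865818773, 50.0], [516.8592100182946, -211.723604735104, 50.0]]
```

```bash
cat >> h.py <<'E'
def rot(yaw,s=1):
    y=s*np.array([-np.sin(yaw),np.cos(yaw),0]);z=np.array([0,0,-1.])
    return R.from_matrix(np.c_[np.cross(y,z),y,z]).as_rotvec()
C=np.array([567.8,81.]);CY=np.radians(9.6)
def tcp(gx,gy,g):   # cabinet-frame gauge pose -> TCP
    c,s=np.cos(CY),np.sin(CY);return np.array([C[0]+c*gx-s*gy,C[1]+s*gx+c*gy,g+99])
def cab(p):
    c,s=np.cos(CY),np.sin(CY);d=np.array(p[:2])-C;return np.array([c*d[0]+s*d[1],-s*d[0]+c*d[1],p[2]-99])
def fc():           # force in cabinet axes
    f=np.mean([arm.read_force() for _ in range(5)],0);c,s=np.cos(CY),np.sin(CY);return np.array([c*f[0]+s*f[1],-s*f[0]+c*f[1],f[2]])
E
python3 - <<'E'
from h import *
np.set_printoptions(precision=2,suppress=True)
q=arm.read_qpos();yaw=np.radians(20);G=[526,-183]
sol={s:(arm.solve_ik([*G,250],rot(yaw,s)),arm.solve_ik(tcp(0,0,160),rot(CY,s))) for s in(1,-1)}
for s in sol: print(s,sol[s])
s=min(sol,key=lambda s:9 if sol[s][0] is None else abs(sol[s][0][5])+abs(sol[s][1][5]));print(s)
open("s.txt","w").write(str(s))
arm.reach([*G,250],rot(yaw,s));arm.movel([*G,99],v=120)
print(arm.read_force());cv2.imwrite("pics/side1.png",arm.get_image("side"))
arm.grip(0);print(arm.read_width(),arm.read_grip_force(),arm.read_force())
cv2.imwrite("pics/c3.png",cv2.resize(arm.get_image("side")[110:260,280:440],None,fx=3.5,fy=3.5))
print(arm.read_time_s())
E
```

```text
1 (array([-0.49,  0.14,  1.53, -0.  ,  1.47, -2.41]), array([-0.01,  0.17,  1.48, -0.  ,  1.49, -1.75]))
-1 (array([-0.49,  0.14,  1.53, -0.  ,  1.47,  0.73]), array([-0.01,  0.17,  1.48, -0.  ,  1.49,  1.39]))
-1
[ 0.28 -0.65  0.42]
0.21868146873399635 60.41948676109314 [0.91 0.26 1.  ]
4.8917
```

View pics/c3.png

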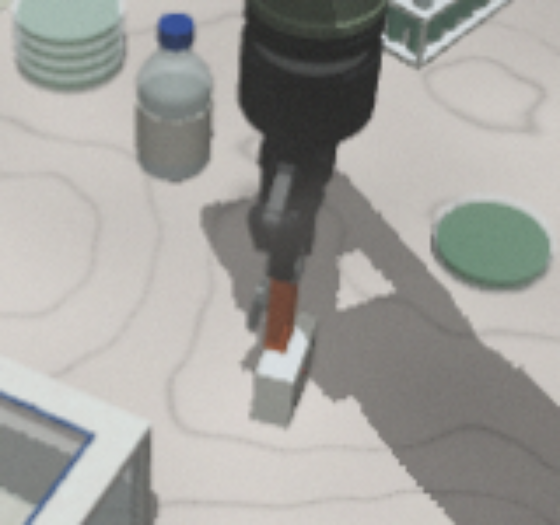

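The gauge is gripped on its stem and stands upright at about (280,330) in the crop. Bottle and dish are untouched. Next I lift it, enter the hatch and feel for the front face.

Run:
```python
from h import *
np.set_printoptions(precision=2,suppress=True)
s=int(open("s.txt").read());r=rot(CY,s)
p=arm.read_eef_pos();arm.movel([p[0],p[1],265],v=120)
arm.reach(tcp(-20,0,166),r)
arm.movel(tcp(-20,0,100),r,v=100);arm.movel(tcp(-20,0,34),r,v=60,max_force=4)
arm.sleep(.3);f0=fc();print("base",f0,[fc()-f0 for _ in range(2)],cab(arm.read_eef_pos()),arm.read_width())
cv2.imwrite("pics/c4.png",cv2.resize(arm.get_image("side")[140:330,170:380],None,fx=3,fy=3))
hit=arm.movel(tcp(14,0,34),r,v=15,max_force=2.0)
arm.sleep(.3);f=fc()-f0;print(hit,cab(arm.read_eef_pos()),f,arm.read_time_s())
np.savetxt("f0.txt",f0)
```

```text
base [ 0.16  0.51 -4.4 ] [array([0., 0., 0.]), array([0., 0., 0.])] [-19.86   0.01  34.26] 0.21578344209645253
True [ 6.87  0.34 31.31] [-0.47 -1.2   1.59] 11.9
```

View pics/c4.png

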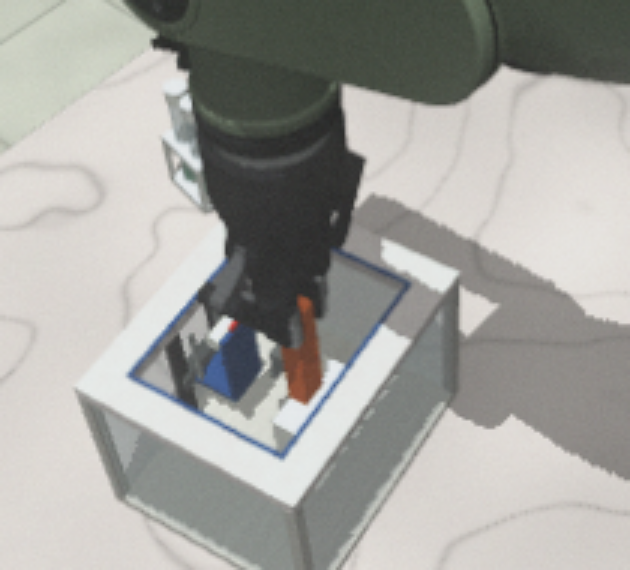

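The gauge is inside the hatch (stem at (303,350) in the crop), upright, in front of the blue tongue with its red pin at (234,325). The force reading at the stop is unclear, so I'll sample it over time.

Run:
```python
from h import *
np.set_printoptions(precision=2,suppress=True)
f0=np.loadtxt("f0.txt");r=rot(CY,int(open("s.txt").read()))
def smp(k=6):
    a=[]
    for _ in range(k): arm.sleep(.04);a.append(fc())
    return np.mean(a,0)-f0,np.std(a,0)
print(cab(arm.read_eef_pos()),*smp(),R.from_rotvec(arm.read_tool_rot()).as_matrix()[:,2])
for gx in(5,3):
    arm.movel(tcp(gx,0,34),r,v=15);arm.sleep(.2);print(gx,cab(arm.read_eef_pos()),*smp())
print(arm.read_time_s())
```

```text
[ 6.87  0.34 31.31] [ 0.25 -0.89  1.93] [0.38 0.45 0.79] [-0.01 -0.   -1.  ]
5 [ 5.01 -0.01 34.  ] [ 0.17 -0.37  1.75] [0.33 0.34 0.48]
3 [ 3.04 -0.   34.04] [-0.01 -0.44  1.77] [0.32 0.35 0.46]
13.6917
```

```bash
cat >> h.py <<'E'
def smp(k=8):
    a=[]
    for _ in range(k): arm.sleep(.03);a.append(fc())
    return np.mean(a,0)
E
python3 - <<'E'
from h import *
np.set_printoptions(precision=2,suppress=True)
r=rot(CY,int(open("s.txt").read()))
f0=smp(15);np.savetxt("f0.txt",f0);print(f0)
for gx in np.arange(5,13,1.):
    arm.movel(tcp(gx,0,34),r,v=20);f=smp(6)-f0;print(gx,cab(arm.read_eef_pos()),f)
    if f[0]<-3: break
print(arm.read_time_s())
E
```

```text
[-0.07 -0.06 -2.21]
5.0 [ 4.98  0.03 33.99] [0.31 0.32 0.01]
6.0 [ 5.98  0.01 34.  ] [-0.17  0.07 -0.19]
7.0 [ 6.97 -0.   34.  ] [ 0.12  0.15 -0.3 ]
8.0 [ 7.87  0.   33.95] [-0.53  0.16  0.02]
9.0 [ 8.72  0.01 33.89] [-1.33  0.11  0.2 ]
10.0 [ 9.64  0.03 33.86] [-3.24  0.11  0.87]
16.8917
```

Contact is at about gauge x 8.2, so the tongue is at cabinet x ≈ 31, which agrees with the pin seen in the images. Next I back off, cross over the top and come down behind it.

Run:
```python
from h import *
np.set_printoptions(precision=2,suppress=True)
r=rot(CY,int(open("s.txt").read()));f0=np.loadtxt("f0.txt");X=20.7
arm.movel(tcp(3,0,34),r,v=60);arm.movel(tcp(3,0,69),r,v=80);arm.movel(tcp(X,0,69),r,v=50)
arm.sleep(.2);print(smp()-f0)
if arm.movel(tcp(X,0,51),r,v=40,max_force=5): print("early stop",cab(arm.read_eef_pos()),smp()-f0)
else:
  for g in np.arange(50,25,-1.):
    arm.movel(tcp(X,0,g),r,v=25);f=smp(3)-f0;print(g,cab(arm.read_eef_pos()),f)
    if f[2]>11 or abs(f[0])>7: break
print(arm.read_time_s())
```

```text
[ 0.34  0.09 -0.34]
50.0 [20.84 -0.02 50.23] [ 0.43  0.12 -0.4 ]
49.0 [20.69 -0.   48.98] [ 0.57 -0.27  0.05]
48.0 [20.66 -0.01 47.94] [-0.05  0.25 -0.08]
47.0 [20.64 -0.01 47.  ] [-0.15 -0.87  0.02]
46.0 [20.56 -0.02 46.07] [-1.39 -0.3   1.65]
45.0 [20.36 -0.01 44.93] [-2.49 -0.86  2.14]
44.0 [20.52  0.01 44.03] [-3.03 -0.36  3.39]
43.0 [20.56 -0.02 42.89] [-3.32 -0.4   3.73]
42.0 [20.6  -0.02 41.85] [-3.63 -0.2   3.25]
41.0 [20.59 -0.03 40.83] [-3.25 -0.29  2.52]
40.0 [20.57  0.02 39.79] [-3.44 -1.04  1.97]
39.0 [20.56  0.02 38.77] [-3.21 -0.12  0.85]
38.0 [20.57  0.02 37.78] [-2.72 -0.03  0.46]
37.0 [20.58  0.03 36.8 ] [-2.77 -0.68 -0.03]
36.0 [20.54  0.03 35.75] [-2.82 -0.3  -1.34]
35.0 [20.56  0.03 34.79] [-2.65 -0.61 -2.21]
34.0 [20.59  0.01 33.84] [-2.68 -0.36 -2.14]
33.0 [20.78  0.01 33.25] [-3.48 -0.4  -0.68]
32.0 [20.96  0.01 32.45] [-3.15 -0.09  2.25]
31.0 [21.09 -0.03 31.57] [-4.37  0.04  4.57]
30.0 [21.24 -0.02 30.83] [-4.21  0.67  7.42]
29.0 [21.46 -0.04 30.33] [-4.78 -0.13  8.55]
28.0 [21.66 -0.05 29.82] [-5.31  0.58 10.12]
27.0 [21.87 -0.05 29.3 ] [-6.03  0.34 11.86]
27.7083
```

Run:
```python
from h import *
np.set_printoptions(precision=2,suppress=True)
r=rot(CY,int(open("s.txt").read()));f0=np.loadtxt("f0.txt")
arm.movel(tcp(20.7,0,26),r,v=20);print(cab(arm.read_eef_pos()),smp(4)-f0)
arm.movel(tcp(20.7,0,32),r,v=20);print(cab(arm.read_eef_pos()),smp(4)-f0)
arm.grip(.6);arm.sleep(.2);print(arm.read_width(),fc()-f0)
p=arm.read_eef_pos();arm.movel([p[0],p[1],290],v=100);print(arm.read_time_s())
arm.reach([400,300,320],r)
a=cv2.resize(arm.get_image("side")[165:345,190:330],None,fx=3,fy=3,interpolation=cv2.INTER_CUBIC);b=cv2.resize(arm.get_image("top")[180:265,195:295],None,fx=3.6,fy=3.6,interpolation=cv2.INTER_CUBIC)
o=np.zeros((540,785,3),np.uint8);o[:a.shape[0],:a.shape[1]]=a;o[:b.shape[0],425:425+b.shape[1]]=b;cv2.imwrite("pics/c5.png",o);print(arm.read_time_s())
```

```text
[22.08 -0.06 28.75] [-6.69  0.6  13.77]
[20.78 -0.05 31.68] [-2.77  0.18  3.83]
0.6009382825103781 [0.32 0.23 2.25]
31.0333
32.2417
```

View pics/c5.png

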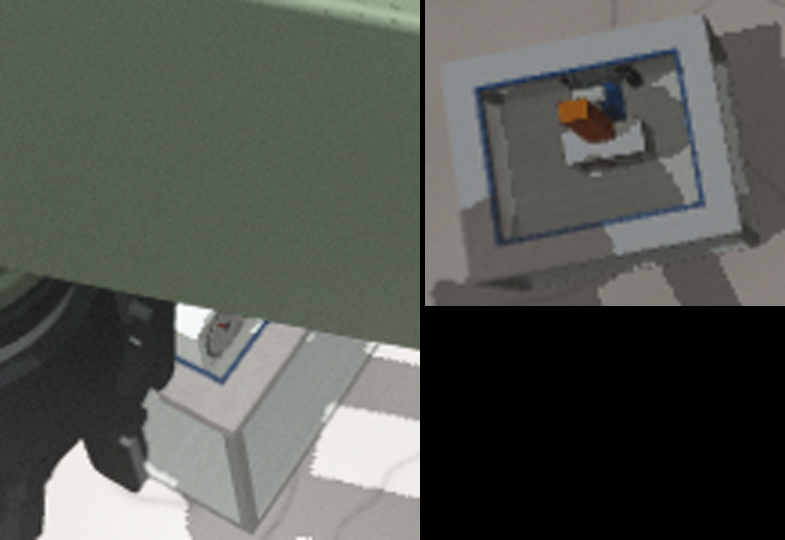

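In the top view the gauge hangs in the hatch, with its stem top at (573,110) and its housing at (605,145) in the crop. The arm blocks the side view, so I move it away and check how high and how upright the gauge sits.

Run:
```python
from h import *
np.set_printoptions(precision=1,suppress=True)
arm.reach([400,-250,320],rot(CY,int(open("s.txt").read())))
c={}
for n,w in(("side",(190,330,165,345)),("top",(195,295,180,265))):
    im=arm.get_image(n);cv2.imwrite(f"pics/{n}9.png",im);h=cv2.cvtColor(im,cv2.COLOR_BGR2HSV)
    o=cv2.inRange(h,(3,120,60),(18,255,255))
    m=np.zeros_like(o);m[w[2]:w[3],w[0]:w[1]]=o[w[2]:w[3],w[0]:w[1]]
    V=h[...,2].astype(float);v,u=np.nonzero(m);th=(V[v,u].max()*.9);k=V[v,u]>th;c[n]=(u[k].mean(),v[k].mean());print(n,len(u),k.sum(),c[n])
p,e=tri(c["side"],c["top"]);print("stem top",cab(p+[0,0,99]),e,arm.read_time_s())
cv2.imwrite("pics/c6.png",cv2.resize(cv2.imread("pics/side9.png")[165:345,190:330],None,fx=3.3,fy=3.3,interpolation=cv2.INTER_CUBIC))
```

```text
side 362 54 (np.float64(249.2037037037037), np.float64(233.8148148148148))
top 100 39 (np.float64(235.64102564102564), np.float64(210.2051282051282))
stem top [ 21.3  -0.4 168. ] [np.float64(0.6197716760176133), np.float64(0.6197716760167952)] 34.325
```

View pics/c6.png

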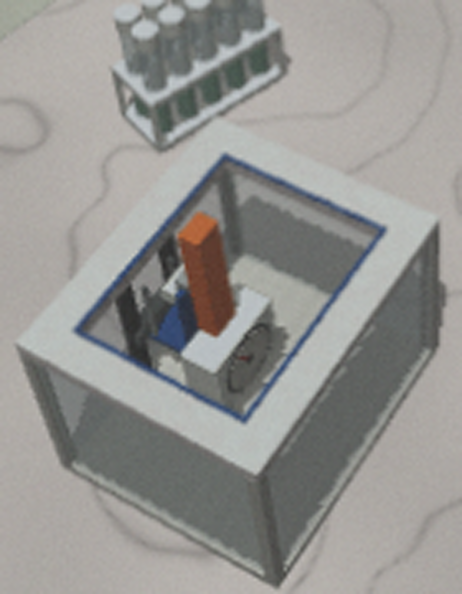

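The stem top is at cabinet (21.3, -0.4, 168), so the gauge hangs upright and its underside is at about 28 mm, within limits. The push built up at the tongue's own stiffness to 13.8 N after the snap, so it is home.

```bash
python3 -c "
from rig import arm
print(arm.finish_job())"
```

```text
the job is handed in; nothing more can be done
None
```

I handed the job in at about 34 s: the gauge snapped past the roller, was pushed to 13.8 N and released, and hangs upright with its lip behind the tongue; the red pin was hidden, so I judged it pressed in from the push force alone.

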